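Snap the blanking cap onto the laundry drain stub

ROBOT

A 6-joint arm with a two-finger parallel gripper is mounted at the origin on the work surface. World frame = base frame: x ahead of the robot, y to its left, z up, the work surface at z = 0. Lengths are in m, angles in rad, forces in N, time in s.
With the tool pointing down it reaches from about 0.375 to 0.9 m from the base axis. Payload 3.1 kg.
Tool frame: the origin (TCP) lies at the centre of the arm's flange, where the gripper is bolted on; the fingertips stand robot.tip_extent ahead of it and the grasp point (between the pads) lies 164 mm ahead of it (robot.tip_extent is the distance from the TCP to the fingertips, in m); z points along the fingers, y is the line along which they close (so a half turn about z gives the same grasp; the last joint's range is limited). The gripper opens to 87 mm and grips with 3 to 60 N. Pads are 19 mm wide; open, the fingers measure 117 mm over their backs; the gripper's body (75 mm by 190 mm) begins 51 mm behind the grasp point.
Start: joints at [-1.403, 0.527, 1.433, -0, 1.181, -0.178], TCP at [0.212, -0.588, 0.405] pointing down, gripper open.
Joint ranges: [-3.08, 3.08], [-0.75, 2.2], [0.22, 2.44], [-1.43, 4.57], [0, 2.65], [-2.85, 2.85]. Speed limits (rad/s): [2.79, 2.79, 3.14, 3.14, 3.14, 3.14].

INTERFACE

Orientations are given as a unit quaternion [x, y, z, w].
In Python, from rig import get_obs, camera, hand_in, cut_out, robot gives the robot as it stands.
- The arm moves only by the tool step_arm, never from a script. Its argument "rows" is a list of rows, each a list of 6 numbers: the shift along the world's x, y, z in m, then the turn, a rotation vector about the world's x, y, z in degrees. A call has 1 to 12 rows; each row shifts and turns the commanded pose from where the row before left it; what a row does not reach is not made up. A row lasts 1/8 s, in which the tool goes at most 62.5 mm and 10.7 degrees, less where a joint would pass 70% of its speed; a pose out of reach is approached as far as the arm can. A call is refused whole if a number of a shift passes 0.0625 or a number of a turn 10.7, either way. A call with a gripper value outside its range is refused whole. "jaw" is the finger opening in m, from 0 to 0.087, set as the call begins (left out, the last holds). The fingers move at their own pace and stop on an object; "squeeze" is the grip in N (left out, the last holds). Time passes only in rows, so rows that do not move let the fingers close. It gives the time, the measured TCP pose, the force, the opening and the grip force at its end, in the units of the state.
- get_obs(): the state, without advancing time (a new reading comes with each control period).
- camera(name): name is "scene" or "top" or "wrist"; returns a dict with "pixels" (400x640x3 uint8, blue, green, red), "depth" (400x640 float32, m along the optical axis (not along the pixel's ray), 0 where there is no reading), "fov_y" (degrees; the focal length in pixels is half the picture's height over the tangent of half this angle, whatever the lens; pixels are square), "cx", "cy" (the principal point, pixels), "extrinsics" (4x4, takes a point from camera to world coordinates); the wrist camera has in their place "mount" (4x4, takes a point from camera to tool coordinates, whose origin is the TCP and whose axes are the flange's). Camera axes: x right, y up, looking along -z (the intrinsics and any distortion apply to the point x, -y, -z); pixel columns grow to the right and rows downward; lengths in m; the calibration is good to about 2 mm. The wrist camera is an equidistant fisheye: a pixel r from the principal point sees the ray r / f radians off the axis. A picture is of the moment at which its call begins: read the wrist's pose just before it.
- hand_in(): hands the job in; it is judged then, once.
Trained networks look in the newest picture that a camera, given by its name, has taken for a name from the list of things; names that differ only in an ending like _2 or _b are one class to them, and where a whole thing is asked for, a point or a joint stands for the part that bears it (a point fixed in the world has none). Each returns a list of dicts, best first, with "confidence" (0 to 1); they miss things now and then, are a little off and sometimes report something else, mostly with a low value. They report only what shows in the picture. A call takes as long as a camera call. They do not tell look-alikes from the thing itself.
- cut_out(label, camera): "region" (400x640 bool, what is visible of it) and "extent" ([centre column, centre row, width, height] in pixels, round what is visible of it).
The state is a dict: "time": time; "q": joint angles; "joint_velocities": joint speeds; "joint_torque": joint torques, N m; "position": TCP position; "tool_rot": TCP orientation; "ft_force": force on the tool from outside, world axes, zero at the start; "moment": the same for the moment, N m; "grip_width": finger opening in m; "grip_force": force on a finger pad.
Only numpy, scipy, OpenCV 4.12 (cv2) and the standard library are available. Lean on these libraries where they do the work, as an engineer would, in place of code of your own. Each camera call takes 0.05 s, during which the arm holds its last target. There are 200 camera calls.

TASK

Someone left the blue measuring cup upside down over the spare drain stub on the laundry counter: lift it off and set it down, still mouth down, in the white drip tray. Then press the green snap cap onto the stub until it clicks, and keep pressing after the click until it is fully home with the rubber seal squashed; finish while still holding it pressed down there, do not let it go. Leave the other things on the counter where they are.

Things in the scene. Friction and masses are not known exactly. Their poses are not given: they have to be found in the camera images.
- stub: fixed upright drain stub: grey flange 72 mm wide, 10 mm thick; white pipe 30 mm wide up to 64 mm height, narrowing to 25 mm at 69 mm; on top a black sprung rubber seal 23 mm wide, its upper face 75 mm above the counter. Four sprung brass latch noses stand 4 mm out of the pipe, 56 mm above the counter. Origin: centre of the flange's underside, on the counter; z up
- stub_top (a point): centre of the upper face of the unsquashed seal, 75 mm above the counter, on the stub's axis
- seal (a joint): how far the sprung rubber seal on the stub is squashed: 0 free, 0.004 m fully down; a spring, about 3 N to start it, 9 N to squash it fully, then a hard stop
- cap: lime green snap cap with a white dot on top, standing mouth down on the counter: 50 mm wide outside, 30 mm tall, top 5 mm thick, 25 mm deep inside; a bead inside the rim leaves a mouth 33 mm wide. Round: its yaw does not matter. Origin: centre of the mouth at the rim (underside); z up towards its closed top
- cap_top (a point): centre of the cap's top face, 30 mm from the rim. Pressing it on: the bead meets the latches with the rim about 58 mm above the counter; going on takes about 6 to 10 N; it clicks with a force drop (it snaps down by itself) at about 53 mm; its inside meets the seal at 50 mm; rim at 46 mm with the seal fully squashed. If let go, the seal lifts it back to about 48.5 mm
- cup: blue measuring cup, upside down over the stub at the start, its closed end resting on the seal: 52 mm wide, 45 mm tall, walls and base 3 mm. Origin: centre of its mouth at the rim (lowest point while mouth down, 33 mm above the counter at the start); z up towards its closed end. It must be lifted at least 45 mm to clear the stub
- cup_top (a point): centre of the outer face of the cup's closed end, 45 mm from the rim
- tray: fixed shallow white drip tray, empty, 170 mm (its x) by 190 mm (its y), walls 20 mm tall and 4 mm thick, floor 4 mm above the counter. Origin: centre of its underside, on the counter
- lid: round red screw lid, mouth down, 50 mm wide, 26 mm tall: a bystander beside the cap (the two may have swapped places). Origin: centre of its underside
- brush: teal nail brush, 90 x 40 x 28 mm, a bystander. Origin: centre of its underside
- bottle: tall orange detergent bottle with blue cap, 66 mm wide, 200 mm tall, a bystander. Origin: centre of its underside
- jar: small clear jar with white lid, 60 mm wide, 80 mm tall, a bystander. Origin: centre of its underside
- peg_a: yellow clothes peg lying flat, 75 x 14 x 12 mm, a bystander. Origin: centre of its underside
- peg_b: red clothes peg lying flat, 75 x 14 x 12 mm, a bystander. Origin: centre of its underside
- bowl: white bowl, 90 mm wide, 40 mm tall, a bystander. Origin: centre of its underside
Mind the look-alikes: they are no part of the job. Several things have the shape of the cup; the one meant has the colours described above.

How it is judged:
By the outcome, as a careful person would: the job done as asked, in the order asked, and still so for the second after the job is handed in, while the arm keeps its last pose, push and grip.
It also fails if it takes over 58 s, if anything falls off the work surface, if the arm or the gripper's body presses on something with over 40 N, if the wrist force passes 120 N, or if a joint passes its speed limit or range.

## Working session

There is one attempt and no reset: what is moved stays moved. The work goes in short steps, Python scripts to look and compute and a tool call to move; the robot and the scene stay as the last step left them, time stands still between calls to the robot, and variables do not carry over. Pictures are saved under pics/ and viewed, at most 10 in all, crops included, and the job is handed in when it is done.

Besides the shell and the picture viewer there is one more tool, called as name([rows], argument=value, ...), one row to a line, values as JSON. step_arm: Moves the arm, as the interface text tells. Its arguments: {"type":"object","properties":{"rows":{"type":"array"},"jaw":{"type":"number"},"squeeze":{"type":"number"}},"required":["rows"]}

```bash
ls; mkdir -p pics
cat > h.py <<'E'
import numpy as np, cv2
from scipy.spatial.transform import Rotation as R
from rig import get_obs, camera, hand_in, cut_out, robot
def cloud(c):
    f=200/np.tan(np.radians(c["fov_y"])/2); v,u=np.mgrid[0:400,0:640]; d=c["depth"]
    P=np.stack([(u-c["cx"])/f*d,-(v-c["cy"])/f*d,-d],-1)
    E=np.array(c["extrinsics"]); return P@E[:3,:3].T+E[:3,3]
E
python3 - <<'E'
from h import *
print(robot, get_obs())
ims=[]
for n in("scene","top"):
    c=camera(n); P=cloud(c); ims.append(c["pixels"]); np.savez(f"{n}.npz",P=P,px=c["pixels"],d=c["depth"])
    print(n,{k:c[k] for k in c if k not in("pixels","depth")})
    for l in("cup","cap","stub","tray","lid"):
        for r in cut_out(l,n)[:4]:
            m=r["region"]&(c["depth"]>0); p=P[m]
            if len(p)<5: continue
            zt=np.percentile(p[:,2],98); t=p[p[:,2]>zt-.006]
            print(n,l,round(r["confidence"],2),np.round(r["extent"]),"topz %.3f"%zt,"mid",np.round((np.percentile(t,2,0)+np.percentile(t,98,0))/2,3)[:2],"all",np.round(np.percentile(p,[2,98],0),3).tolist(),"bgr",np.median(c["pixels"][m],0))
cv2.imwrite("pics/a.png",ims[0]);cv2.imwrite("pics/b.png",ims[1])
E
```

```text
pics
<Robot object at 0x7f1c7695fe00> {'time': 0.0, 'q': array([-1.40348569e+00,  5.28460232e-01,  1.43391524e+00, -2.80611379e-05,
        1.18141270e+00, -1.78532655e-01]), 'joint_velocities': array([-0.00210181,  0.00159673,  0.00045589,  0.00048436, -0.00168155,
        0.00160278]), 'joint_torque': array([ 7.86185465e-04, -4.40033519e+01, -1.76593226e+01,  6.34428626e-02,
        5.80936612e-02, -1.76323988e-04]), 'position': array([ 0.21181466, -0.58763856,  0.40377074]), 'tool_rot': array([ 9.85084758e-01,  1.72066308e-01, -6.81472334e-06, -1.09781424e-03]), 'ft_force': array([ 0.26708971, -0.11440884,  0.03967072]), 'moment': array([-0.01304315,  0.03901401, -0.0868432 ]), 'grip_force': 0.0, 'grip_width': 0.08713118883205917}
scene {'fov_y': 48.642093419928, 'cx': 322.4401560394138, 'cy': 194.8031487052255, 'extrinsics': array([[ 0.87034544, -0.39241785,  0.29750134,  0.91800752],
       [ 0.49231499,  0.70708742, -0.50759564, -0.56179711],
       [-0.01116987,  0.58824793,  0.8086035 ,  0.96912659],
       [ 0.        ,  0.        ,  0.        ,  1.        ]])}
scene cu
[... 2246 characters left out ...]
. 124.]
top cap 0.72 [324. 286.  37.  19.] topz 0.032 mid [ 0.393 -0.027] all [[0.373, -0.072, 0.003], [0.413, 0.016, 0.032]] bgr [148. 127.  43.]
top cap 0.67 [416. 193.  24.  23.] topz 0.035 mid [ 0.616 -0.242] all [[0.592, -0.264, 0.0], [0.638, -0.218, 0.035]] bgr [ 75. 223. 186.]
top stub 0.76 [323. 216.  33.  29.] topz 0.076 mid [ 0.568 -0.047] all [[0.53, -0.062, 0.001], [0.595, 0.006, 0.076]] bgr [121.  116.  112.5]
top tray 0.93 [205. 241.  99.  91.] topz 0.021 mid [0.5   0.249] all [[0.41, 0.154, -0.0], [0.589, 0.349, 0.021]] bgr [226. 232. 234.]
top lid 0.89 [404. 252.  19.  19.] topz 0.030 mid [ 0.481 -0.217] all [[0.459, -0.238, 0.013], [0.503, -0.193, 0.03]] bgr [ 50.  53. 214.]
```

Run:
```python
from h import *
a=np.load("top.npz")["px"][90:340,130:470]; cv2.imwrite("pics/c.png",cv2.resize(a,None,fx=2.3,fy=2.3,interpolation=cv2.INTER_CUBIC))
a=np.load("scene.npz")["px"][90:340,180:460]; cv2.imwrite("pics/d.png",cv2.resize(a,None,fx=2.4,fy=2.4,interpolation=cv2.INTER_CUBIC))
```

```text
(no output)
```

View pics/c.png

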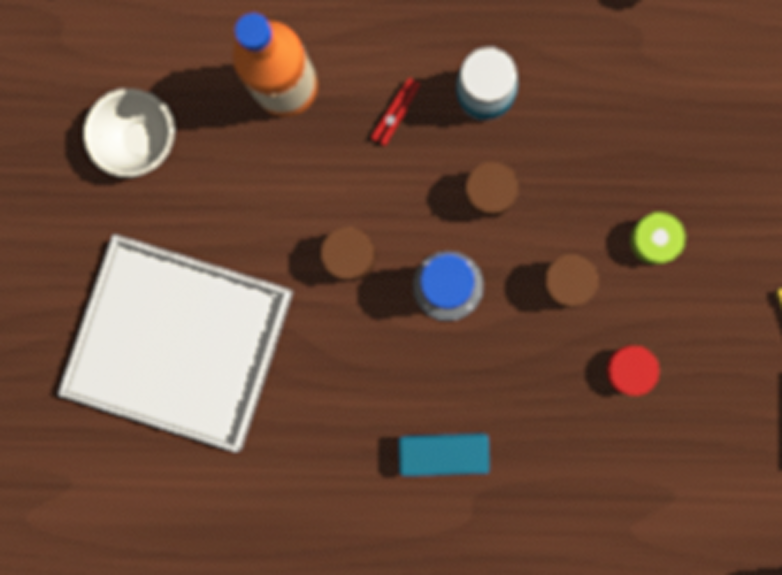

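View pics/d.png

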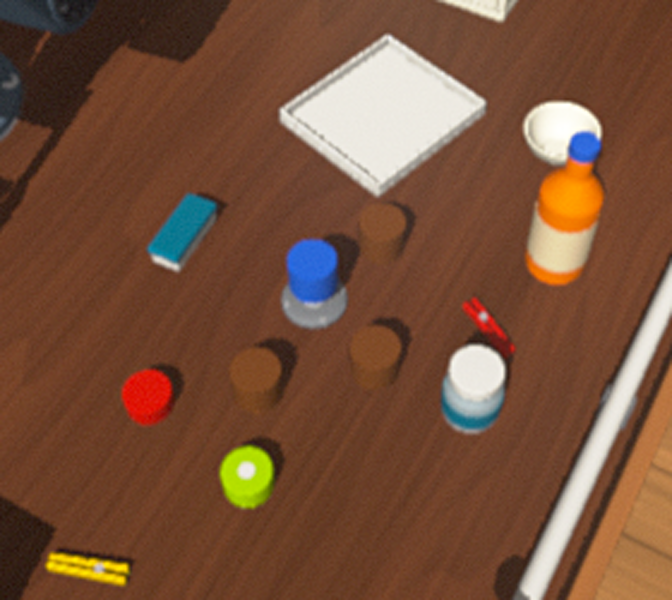

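Top view: the blue cup over the stub is at (324,214). The three brown cups at (282,198), (380,213) and (341,173) have the same shape but the wrong colour, and they stand on the counter. The blue one on the grey flange is the one meant. The green cap with the white dot is at (416,193), and the red lid at (404,252) is a bystander. I'll move in and refine with the wrist camera.

step_arm([
  [0.03,0.035,0,0,0,0],
  [0.03,0.035,0,0,0,0],
  [0.03,0.035,0,0,0,0],
  [0.03,0.035,0,0,0,0],
  [0.03,0.035,0,0,0,0],
  [0.03,0.035,0,0,0,0],
  [0.03,0.035,0,0,0,0],
  [0.03,0.035,0,0,0,0],
  [0.03,0.035,0,0,0,0],
  [0.03,0.035,0,0,0,0],
  [0.03,0.035,0,0,0,0],
  [0,0,0,0,0,0],
], jaw=0.075)

```text
time: 2.1
position: [0.5434, -0.2005, 0.4049]
tool_rot: [0.985, 0.174, 0.001, 0.0]
ft_force: [-0.4, -0.8, -0.6]
grip_width: 0.075
grip_force: 0.0
```

```bash
cat >> h.py <<'E'
def wrist():
    o=get_obs(); c=camera("wrist"); f=200/np.tan(np.radians(c["fov_y"])/2)
    v,u=np.mgrid[0:400,0:640]; x=u-c["cx"]; y=v-c["cy"]; r=np.hypot(x,y)+1e-9; th=r/f
    d=c["depth"]; s=np.tan(np.minimum(th,1.4))/r
    P=np.stack([x*s*d,-y*s*d,-d],-1); M=np.array(c["mount"]); P=P@M[:3,:3].T+M[:3,3]
    return o,c,P@R.from_quat(o["tool_rot"]).as_matrix().T+o["position"]
def find(labels,o,c,P,cam="wrist"):
    for l in labels:
        for r in cut_out(l,cam)[:4]:
            m=r["region"]&(c["depth"]>0); p=P[m]
            if len(p)<20: continue
            zt=np.percentile(p[:,2],90); t=p[abs(p[:,2]-np.median(p[p[:,2]>zt-.008][:,2]))<.005]
            # circle centre by minimum enclosing circle over robust points
            (cx,cy),rad=cv2.minEnclosingCircle(t[:,:2].astype(np.float32))
            print(l,round(r["confidence"],2),np.round(r["extent"]),"ztop %.4f"%np.median(t[:,2]),"mid",np.round((np.percentile(t,1,0)+np.percentile(t,99,0))/2,4)[:2],"circ %.4f %.4f r%.4f"%(cx,cy,rad),"bgr",np.median(c["pixels"][m],0))
E
python3 - <<'E'
from h import *
print(robot.tip_extent)
o,c,P=wrist(); print(o["position"],o["tool_rot"],c["fov_y"],c["mount"])
find(("cup","cap","stub"),o,c,P)
cv2.imwrite("pics/e.png",c["pixels"])
E
```

```text
0.1822
[ 0.54337677 -0.2005062   0.4048716 ] [9.84687366e-01 1.74328814e-01 5.05093812e-04 2.67990106e-05] 65.70646984690485 [[ 1.26019814e-03  9.60870685e-01  2.76994473e-01  7.59519613e-02]
 [ 9.99999191e-01 -1.25866893e-03 -1.83321532e-04  4.73625174e-06]
 [ 1.72496049e-04  2.76994480e-01 -9.60871494e-01  2.09037278e-02]
 [ 0.00000000e+00  0.00000000e+00  0.00000000e+00  1.00000000e+00]]
cup 0.88 [285. 145.  46.  46.] ztop 0.0441 mid [ 0.5717 -0.1509] circ 0.5715 -0.1511 r0.0264 bgr [ 71. 153. 242.]
cup 0.87 [132.  74.  48.  40.] ztop 0.0441 mid [0.5942 0.0734] circ 0.5936 0.0745 r0.0269 bgr [ 63. 143. 239.]
cup 0.8 [246.  47.  47.  48.] ztop 0.0442 mid [ 0.6633 -0.0703] circ 0.6636 -0.0700 r0.0262 bgr [ 77. 158. 244.]
cup 0.66 [180. 119.  60.  47.] ztop 0.0772 mid [ 0.5662 -0.0277] circ 0.5661 -0.0272 r0.0262 bgr [253. 141.  42.]
cap 0.56 [373. 134.  45.  39.] ztop 0.0291 mid [ 0.618  -0.2407] circ 0.6182 -0.2408 r0.0250 bgr [  0. 255. 255.]
stub 0.64 [205. 117.  38.  58.] ztop 0.0077 mid [ 0.566  -0.0347] circ 0.5661 -0.0285 r0.0357 bgr [247. 248. 248.]
stub 0.42 [167. 234.  61.  38.] ztop 0.0268 mid [ 0.3995 -0.0266] circ 0.3973 -0.0270 r0.0460 bgr [247. 229.   0.]
```

View pics/e.png

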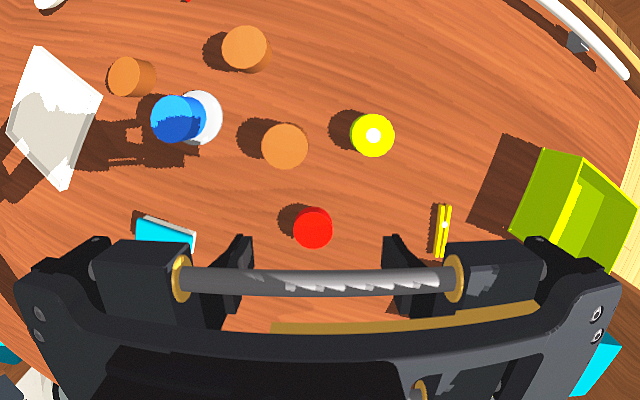

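The wrist view agrees: blue cup at (180,119), flange beside it at (205,117), green/yellow-looking cap with white dot at (373,134), red lid at (313,228). I'll move above the cup and re-measure.

step_arm([
  [0.0045,0.0347,-0.008,0,0,0],
  [0.0045,0.0347,-0.01,0,0,0],
  [0.0045,0.0347,-0.01,0,0,0],
  [0.0045,0.0347,-0.01,0,0,0],
  [0.0046,0.0347,-0.01,0,0,0],
  [0,0,0,0,0,0],
  [0,0,0,0,0,0],
])

```text
time: 3.18
position: [0.5645, -0.0308, 0.357]
tool_rot: [0.985, 0.171, 0.0, 0.0]
ft_force: [0.3, -0.5, -0.3]
grip_width: 0.0749
grip_force: 0.0
```

Run:
```python
from h import *
o,c,P=wrist(); print(o["position"],o["tool_rot"])
find(("cup","cap","stub"),o,c,P)
cv2.imwrite("pics/f.png",c["pixels"][0:300,150:550])
```

```text
[ 0.56448492 -0.03077283  0.35700139] [9.85189049e-01 1.71471067e-01 1.88575150e-04 4.19282232e-04]
cup 0.89 [387. 113.  51.  58.] ztop 0.0441 mid [ 0.6639 -0.0692] circ 0.6638 -0.0695 r0.0262 bgr [ 47. 100. 181.]
cup 0.82 [316. 196.  58.  64.] ztop 0.0771 mid [ 0.5663 -0.0267] circ 0.5658 -0.0268 r0.0264 bgr [249. 133.  33.]
cup 0.71 [420. 219.  54.  56.] ztop 0.0440 mid [ 0.5723 -0.1501] circ 0.5720 -0.1511 r0.0267 bgr [ 42.  95. 178.]
cup 0.65 [231. 130.  56.  53.] ztop 0.0441 mid [0.5947 0.074 ] circ 0.5943 0.0739 r0.0264 bgr [ 38.  91. 172.]
cap 0.73 [495. 209.  43.  42.] ztop 0.0290 mid [ 0.6178 -0.2403] circ 0.6182 -0.2407 r0.0256 bgr [  0. 254. 244.]
stub 0.6 [317. 171.  66.  44.] ztop 0.0073 mid [ 0.575  -0.0268] circ 0.5662 -0.0268 r0.0363 bgr [166. 165. 165.]
```

View pics/f.png

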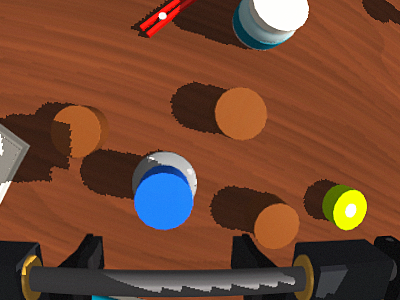

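The crop shows the blue cup (162,197) centred on the grey flange, between the fingers, and the brown look-alikes clear of it. The cup is at (0.566,-0.027) and its top at 0.077 in both views. Descending.

step_arm([
  [0.0015,0.003,-0.03,0,0,0],
  [0,0,-0.03,0,0,0],
  [0,0,-0.03,0,0,0],
  [0,0,-0.03,0,0,0],
  [0,0,-0.014,0,0,0],
  [0,0,0,0,0,0],
  [0,0,0,0,0,0],
])

```text
time: 4.25
position: [0.5665, -0.0268, 0.2237]
tool_rot: [0.985, 0.172, 0.001, 0.0]
ft_force: [0.2, -1.0, 0.0]
grip_width: 0.0755
grip_force: 0.0
```

step_arm([
  [0,0,0,0,0,0],
  [0,0,0,0,0,0],
  [0,0,0,0,0,0],
  [0,0,0,0,0,0],
], jaw=0.045, squeeze=15)

```text
time: 4.75
position: [0.5661, -0.0264, 0.2231]
tool_rot: [0.985, 0.172, 0.0, 0.0]
ft_force: [-0.5, 0.0, 3.7]
grip_width: 0.0519
grip_force: 15.0
```

step_arm([
  [0,0,0.01,0,0,0],
  [0,0,0.02,0,0,0],
  [0,0,0.03,0,0,0],
  [0,0,0.03,0,0,0],
  [0,0,0.03,0,0,0],
  [-0.008,0.035,0,0,0,0],
  [-0.008,0.035,0,0,0,0],
  [-0.008,0.035,0,0,0,0],
  [-0.008,0.035,0,0,0,0],
  [-0.008,0.035,0,0,0,0],
  [-0.008,0.035,0,0,0,0],
  [-0.008,0.035,0,0,0,0],
])

```text
time: 6.25
position: [0.5094, 0.2196, 0.3432]
tool_rot: [0.985, 0.172, 0.0, -0.0]
ft_force: [0.5, -0.8, -0.4]
grip_width: 0.0522
grip_force: 15.0
```

step_arm([
  [-0.007,0.03,0,0,0,0],
  [0,0,0,0,0,0],
  [0,0,0,0,0,0],
])

```text
time: 6.62
position: [0.5029, 0.2482, 0.3429]
tool_rot: [0.985, 0.172, 0.0, 0.0]
ft_force: [-0.9, 0.1, -0.5]
grip_width: 0.0522
grip_force: 15.0
```

Run:
```python
from h import *
o,c,P=wrist(); print(o["position"],o["tool_rot"])
find(("cup","cap","stub","seal"),o,c,P)
for n in ("tray",):
  for r in cut_out("tray","wrist")[:2]:
    p=P[r["region"]&(c["depth"]>0)]; print(cv2.minAreaRect(p[:,:2].astype(np.float32)),np.median(p[:,2]))
cv2.imwrite("pics/g.png",c["pixels"])
```

```text
[0.50289517 0.24824932 0.34294124] [9.85054912e-01 1.72240433e-01 2.15042115e-05 2.29342095e-04]
cup 0.7 [587. 241.  41.  41.] ztop 0.0438 mid [ 0.5752 -0.1494] circ 0.5724 -0.1503 r0.0275 bgr [15. 25. 44.]
cup 0.65 [585. 164.  38.  45.] ztop 0.0439 mid [ 0.6631 -0.0676] circ 0.6630 -0.0686 r0.0268 bgr [15. 25. 44.]
cup 0.58 [317. 264.  99. 113.] ztop 0.1968 mid [0.504  0.2483] circ 0.5026 0.2480 r0.0265 bgr [96. 40. 12.]
cap 0.74 [623. 231.  26.  29.] ztop 0.0289 mid [ 0.6183 -0.2392] circ 0.6172 -0.2392 r0.0259 bgr [ 0.  85.  65.5]
stub 0.97 [544. 217.  65.  56.] ztop 0.0736 mid [ 0.5662 -0.0257] circ 0.5662 -0.0258 r0.0133 bgr [80. 87. 91.]
seal 0.68 [566. 235.  16.  25.] ztop 0.0737 mid [ 0.5663 -0.0261] circ 0.5662 -0.0266 r0.0126 bgr [28.  29.5 31. ]
((0.4969198703765869, 0.2483757734298706), (0.2023649662733078, 0.18176180124282837), 73.21967315673828) 0.0032324423504589694
```

View pics/g.png

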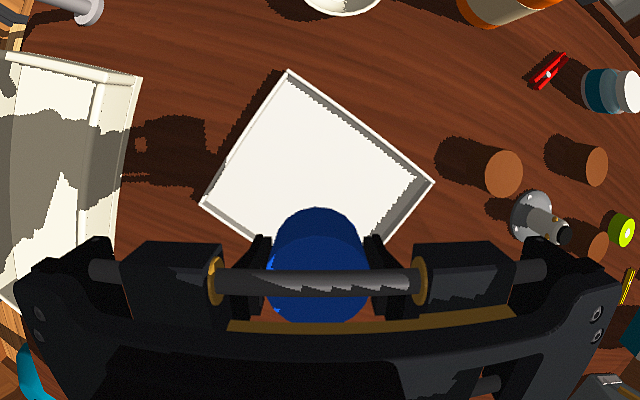

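The wrist picture shows the cup held at (317,264) above the white tray, and the stub bare at (544,217) with its seal at (566,235). Lowering.

step_arm([
  [0,0,-0.03,0,0,0],
  [0,0,-0.03,0,0,0],
  [0,0,-0.03,0,0,0],
  [0,0,-0.03,0,0,0],
  [0,0,-0.018,0,0,0],
  [0,0,-0.006,0,0,0],
  [0,0,-0.002,0,0,0],
  [0,0,0,0,0,0],
])

```text
time: 7.92
position: [0.5033, 0.2486, 0.1975]
tool_rot: [0.985, 0.172, 0.001, -0.0]
ft_force: [0.1, 0.0, -0.6]
grip_width: 0.052
grip_force: 15.0
```

step_arm([
  [0,0,-0.001,0,0,0],
  [0,0,0,0,0,0],
])

```text
time: 8.18
position: [0.5031, 0.2486, 0.1963]
tool_rot: [0.985, 0.172, 0.0, -0.0]
ft_force: [-0.3, -0.2, -0.6]
grip_width: 0.0518
grip_force: 15.0
```

step_arm([
  [0,0,-0.001,0,0,0],
  [0,0,0,0,0,0],
])

```text
time: 8.43
position: [0.5029, 0.2486, 0.1947]
tool_rot: [0.985, 0.172, -0.0, -0.0]
ft_force: [-0.2, 0.1, -0.4]
grip_width: 0.0522
grip_force: 15.0
```

step_arm([
  [0,0,-0.0008,0,0,0],
  [0,0,0,0,0,0],
])

```text
time: 8.68
position: [0.503, 0.2486, 0.1941]
tool_rot: [0.985, 0.172, 0.0, -0.0]
ft_force: [-0.3, 0.1, 2.5]
grip_width: 0.0521
grip_force: 15.0
```

Contact. Opening the jaw and going up, then toward the cap.

step_arm([
  [0,0,0,0,0,0],
  [0,0,0,0,0,0],
  [0,0,0,0,0,0],
  [0,0,0.01,0,0,0],
  [0,0,0.03,0,0,0],
  [0,0,0.04,0,0,0],
  [0,0,0.04,0,0,0],
  [0,0,0.03,0,0,0],
], jaw=0.075)

```text
time: 9.68
position: [0.503, 0.2486, 0.3465]
tool_rot: [0.985, 0.172, 0.001, -0.0]
ft_force: [0.6, 0.4, 0.0]
grip_width: 0.0748
grip_force: 0.0
```

step_arm([
  [0.01,-0.042,0,0,0,0],
  [0.01,-0.042,0,0,0,0],
  [0.01,-0.042,0,0,0,0],
  [0.01,-0.042,0,0,0,0],
  [0.01,-0.042,0,0,0,0],
  [0.01,-0.042,0,0,0,0],
  [0.01,-0.042,0,0,0,0],
  [0.01,-0.042,0,0,0,0],
  [0.01,-0.042,0,0,0,0],
  [0.01,-0.042,0,0,0,0],
  [0.01,-0.042,0,0,0,0],
  [0.005,-0.028,0,0,0,0],
])

```text
time: 11.18
position: [0.6181, -0.2436, 0.3447]
tool_rot: [0.985, 0.171, 0.0, 0.001]
ft_force: [-0.4, 0.3, 0.4]
grip_width: 0.0748
grip_force: 0.0
```

step_arm([
  [0,0,0,0,0,0],
  [0,0,0,0,0,0],
])

```text
time: 11.42
position: [0.6175, -0.2406, 0.344]
tool_rot: [0.985, 0.172, -0.0, -0.001]
ft_force: [0.4, 0.6, -0.7]
grip_width: 0.0752
grip_force: 0.0
```

Run:
```python
from h import *
o,c,P=wrist(); print(o["position"],o["tool_rot"])
find(("cap","stub","seal","lid"),o,c,P)
cv2.imwrite("pics/i.png",c["pixels"])
c=camera("top"); find(("cup",),None,c,cloud(c),"top")
```

```text
[ 0.61749041 -0.24058614  0.34400968] [ 9.85080920e-01  1.72090157e-01 -3.65079604e-04 -6.52499510e-04]
cap 0.57 [319. 192.  48.  46.] ztop 0.0291 mid [ 0.6183 -0.2415] circ 0.6183 -0.2414 r0.0254 bgr [  0. 255. 255.]
stub 0.98 [127. 170.  72.  61.] ztop 0.0738 mid [ 0.5666 -0.0281] circ 0.5668 -0.0275 r0.0128 bgr [163.5 174.  187. ]
seal 0.52 [100. 183.  19.  23.] ztop 0.0739 mid [ 0.5665 -0.0283] circ 0.5657 -0.0275 r0.0120 bgr [37. 38. 38.]
seal 0.2 [ 27. 162.  53. 145.] ztop 0.0167 mid [0.4951 0.1998] circ 0.4956 0.2292 r0.1121 bgr [210. 224. 229.]
lid 0.91 [260. 288.  38.  51.] ztop 0.0250 mid [ 0.4727 -0.2209] circ 0.4747 -0.2215 r0.0233 bgr [ 17.  38. 255.]
cup 0.87 [206. 239.  26.  20.] ztop 0.0488 mid [0.5008 0.247 ] circ 0.5009 0.2473 r0.0259 bgr [111.  59.  32.]
cup 0.73 [341. 172.  24.  28.] ztop 0.0452 mid [ 0.6611 -0.0702] circ 0.6616 -0.0696 r0.0258 bgr [ 57.  89. 140.]
cup 0.69 [379. 215.  23.  24.] ztop 0.0452 mid [ 0.5695 -0.151 ] circ 0.5698 -0.1511 r0.0259 bgr [ 59.  90. 140.]
cup 0.6 [283. 199.  27.  24.] ztop 0.0449 mid [0.5927 0.0739] circ 0.5923 0.0742 r0.0259 bgr [34. 48. 70.]
```

View pics/i.png

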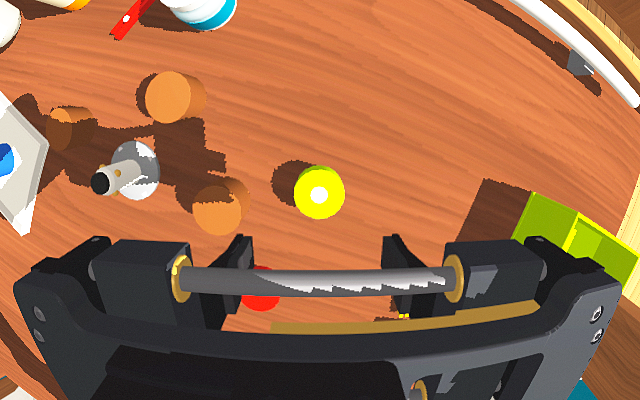

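The picture shows the cap with its white dot at (319,192) ahead of the fingers, the bare stub with black seal at (100,183), and the blue cup in the tray at the left edge. Top view puts the cup upright, mouth down, in the tray. Descending on the cap.

step_arm([
  [0.0007,-0.0005,-0.03,0,0,0],
  [0,0,-0.035,0,0,0],
  [0,0,-0.035,0,0,0],
  [0,0,-0.035,0,0,0],
  [0,0,-0.017,0,0,0],
  [0,0,-0.005,0,0,0],
  [0,0,0,0,0,0],
])

```text
time: 12.65
position: [0.6191, -0.2421, 0.1877]
tool_rot: [0.985, 0.172, 0.001, 0.0]
ft_force: [-0.4, -0.1, 0.1]
grip_width: 0.0751
grip_force: 0.0
```

step_arm([
  [0,0,0,0,0,0],
  [0,0,0,0,0,0],
  [0,0,0,0,0,0],
  [0,0,0,0,0,0],
], jaw=0.04, squeeze=40)

```text
time: 13.15
position: [0.6188, -0.242, 0.1876]
tool_rot: [0.985, 0.172, 0.0, 0.0]
ft_force: [-0.6, -0.3, 3.3]
grip_width: 0.0498
grip_force: 40.0
```

step_arm([
  [0,0,0.01,0,0,0],
  [0,0,0.02,0,0,0],
  [0,0,0.03,0,0,0],
  [0,0,0.03,0,0,0],
  [-0.006,0.025,0.01,0,0,0],
  [-0.008,0.033,0,0,0,0],
  [-0.008,0.033,0,0,0,0],
  [-0.008,0.033,0,0,0,0],
  [-0.008,0.033,0,0,0,0],
  [-0.008,0.033,0,0,0,0],
  [-0.0062,0.0248,0,0,0,0],
  [0,0,0,0,0,0],
])

```text
time: 14.65
position: [0.5646, -0.0242, 0.2867]
tool_rot: [0.985, 0.174, -0.001, -0.001]
ft_force: [0.5, -0.4, -0.1]
grip_width: 0.0499
grip_force: 40.0
```

step_arm([
  [0,0,0,0,0,0],
  [0,0,0,0,0,0],
])

```text
time: 14.9
position: [0.5667, -0.0279, 0.287]
tool_rot: [0.985, 0.172, 0.0, 0.0]
ft_force: [0.4, -0.4, -1.3]
grip_width: 0.0499
grip_force: 40.0
```

Run:
```python
from h import *
o,c,P=wrist(); print(o["position"],o["tool_rot"])
find(("cap","stub"),o,c,P)
t=camera("top"); find(("cap","cup"),None,t,cloud(t),"top")
cv2.imwrite("pics/j.png",c["pixels"][100:350,150:480])
```

```text
[ 0.5667089  -0.02792233  0.2870057 ] [9.85176495e-01 1.71543541e-01 2.40924149e-04 1.72476639e-04]
cap 0.73 [317. 262.  98.  98.] ztop 0.1285 mid [ 0.5666 -0.0266] circ 0.5660 -0.0282 r0.0254 bgr [  0. 214. 175.]
stub 0.66 [317. 194.  81.  62.] ztop 0.0570 mid [ 0.5753 -0.0261] circ 0.5733 -0.0262 r0.0153 bgr [243. 245. 245.]
cap 0.33 [206. 238.  25.  21.] ztop 0.0486 mid [0.501  0.2467] circ 0.5010 0.2473 r0.0258 bgr [109.  58.  31.]
cap 0.21 [185. 145.  37.  39.] ztop 0.0380 mid [0.7125 0.2999] circ 0.7123 0.3002 r0.0452 bgr [216. 233. 238.]
cup 0.9 [380. 213.  23.  24.] ztop 0.0452 mid [ 0.5697 -0.1523] circ 0.5698 -0.1514 r0.0260 bgr [ 59.  91. 141.]
cup 0.8 [342. 169.  22.  18.] ztop 0.0452 mid [ 0.667  -0.0702] circ 0.6629 -0.0704 r0.0254 bgr [ 57.  88. 138.]
cup 0.79 [206. 240.  24.  16.] ztop 0.0485 mid [0.4999 0.2477] circ 0.5010 0.2480 r0.0263 bgr [109.  58.  31.]
cup 0.66 [326. 226.  10.   6.] ztop 0.0077 mid [ 0.534 -0.035] circ 0.5352 -0.0347 r0.0099 bgr [130. 128. 129.]
```

View pics/j.png

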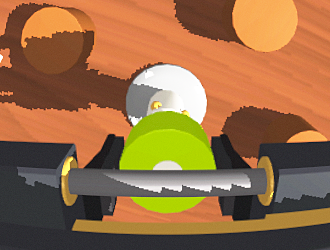

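The crop shows the green cap held level over the stub, its centre within 1 mm of the stub axis. Going down to just above the latches.

step_arm([
  [0,0.0005,-0.01,0,0,0],
  [0,0,-0.01,0,0,0],
  [0,0,-0.008,0,0,0],
  [0,0,-0.006,0,0,0],
  [0,0,-0.005,0,0,0],
  [0,0,0,0,0,0],
  [0,0,0,0,0,0],
])

```text
time: 16.08
position: [0.5666, -0.0267, 0.2481]
tool_rot: [0.985, 0.172, 0.0, 0.0]
ft_force: [-0.5, 0.2, -0.2]
grip_width: 0.0499
grip_force: 40.0
```

step_arm([
  [0,0,-0.002,0,0,0],
  [0,0,0,0,0,0],
], squeeze=55)

```text
time: 16.32
position: [0.5664, -0.0267, 0.246]
tool_rot: [0.985, 0.172, 0.0, 0.0]
ft_force: [0.2, -0.1, -0.5]
grip_width: 0.0493
grip_force: 55.0
```

step_arm([
  [0,0,-0.001,0,0,0],
  [0,0,0,0,0,0],
])

```text
time: 16.58
position: [0.5666, -0.0266, 0.2453]
tool_rot: [0.985, 0.172, 0.0, 0.0]
ft_force: [-0.1, -0.2, 1.7]
grip_width: 0.0493
grip_force: 55.0
```

step_arm([
  [0,0,-0.001,0,0,0],
  [0,0,0,0,0,0],
])

```text
time: 16.82
position: [0.5667, -0.0266, 0.245]
tool_rot: [0.985, 0.172, 0.001, 0.0]
ft_force: [-0.8, 0.8, 6.2]
grip_width: 0.0489
grip_force: 55.0
```

step_arm([
  [0,0,-0.001,0,0,0],
  [0,0,0,0,0,0],
])

```text
time: 17.08
position: [0.5669, -0.0266, 0.2446]
tool_rot: [0.985, 0.172, 0.001, 0.0]
ft_force: [-1.5, 1.5, 10.8]
grip_width: 0.0492
grip_force: 55.0
```

step_arm([
  [-0.0004,0.0003,-0.001,0,0,0],
  [0,0,0,0,0,0],
])

```text
time: 17.32
position: [0.5669, -0.0265, 0.2441]
tool_rot: [0.985, 0.172, 0.002, 0.001]
ft_force: [0.1, 1.8, 12.5]
grip_width: 0.0495
grip_force: 55.0
```

step_arm([
  [0,0,-0.001,0,0,0],
  [0,0,0,0,0,0],
])

```text
time: 17.58
position: [0.5668, -0.0266, 0.2425]
tool_rot: [0.985, 0.172, 0.002, 0.001]
ft_force: [0.3, 0.6, 7.4]
grip_width: 0.0497
grip_force: 55.0
```

step_arm([
  [0,0,-0.001,0,0,0],
  [0,0,0,0,0,0],
])

```text
time: 17.82
position: [0.5665, -0.0265, 0.2404]
tool_rot: [0.985, 0.172, 0.001, 0.0]
ft_force: [0.8, 0.1, 2.5]
grip_width: 0.0494
grip_force: 55.0
```

step_arm([
  [0,0,-0.001,0,0,0],
  [0,0,0,0,0,0],
])

```text
time: 18.08
position: [0.5661, -0.0264, 0.2381]
tool_rot: [0.985, 0.172, -0.0, -0.0]
ft_force: [0.8, -0.1, -4.7]
grip_width: 0.0493
grip_force: 55.0
```

It clicked: the force fell from 12 N to below zero and the rim is at about 50 mm. I'll keep pressing to squash the seal.

step_arm([
  [0,0,-0.002,0,0,0],
  [0,0,0,0,0,0],
])

```text
time: 18.32
position: [0.5661, -0.0264, 0.2362]
tool_rot: [0.985, 0.172, -0.0, -0.0]
ft_force: [3.5, -1.5, -7.2]
grip_width: 0.0495
grip_force: 55.0
```

step_arm([
  [0,0,-0.002,0,0,0],
  [0,0,0,0,0,0],
])

```text
time: 18.58
position: [0.566, -0.0264, 0.2355]
tool_rot: [0.985, 0.172, -0.0, 0.0]
ft_force: [0.4, -0.9, 2.8]
grip_width: 0.0494
grip_force: 55.0
```

step_arm([
  [0,0,-0.002,0,0,0],
  [0,0,0,0,0,0],
])

```text
time: 18.82
position: [0.566, -0.0263, 0.2339]
tool_rot: [0.985, 0.172, 0.0, 0.0]
ft_force: [-1.2, -0.7, 7.9]
grip_width: 0.0494
grip_force: 55.0
```

step_arm([
  [0,0,-0.001,0,0,0],
  [0,0,0,0,0,0],
])

```text
time: 19.08
position: [0.566, -0.0263, 0.2335]
tool_rot: [0.985, 0.172, 0.0, 0.0]
ft_force: [-1.5, -0.1, 10.2]
grip_width: 0.0498
grip_force: 55.0
```

step_arm([
  [0,0,-0.001,0,0,0],
  [0,0,0,0,0,0],
])

```text
time: 19.32
position: [0.5659, -0.0263, 0.2334]
tool_rot: [0.985, 0.172, 0.0, 0.0]
ft_force: [-4.2, 0.2, 16.0]
grip_width: 0.0493
grip_force: 55.0
```

step_arm([
  [0,0,-0.001,0,0,0],
  [0,0,0,0,0,0],
])

```text
time: 19.58
position: [0.5659, -0.0263, 0.2333]
tool_rot: [0.985, 0.172, 0.001, 0.0]
ft_force: [-4.7, 0.9, 22.6]
grip_width: 0.049
grip_force: 55.0
```

It has hit the hard stop, with the rim at about 46 mm and 22 N holding. I'll hold briefly and check.

step_arm([
  [0,0,0,0,0,0],
  [0,0,0,0,0,0],
  [0,0,0,0,0,0],
  [0,0,0,0,0,0],
])

```text
time: 20.08
position: [0.5659, -0.0263, 0.2333]
tool_rot: [0.985, 0.172, 0.001, 0.0]
ft_force: [-4.1, 0.2, 22.7]
grip_width: 0.0491
grip_force: 55.0
```

Run:
```python
from h import *
o,c,P=wrist(); print(o["position"],o["ft_force"])
find(("cap","stub"),o,c,P)
s=camera("scene"); find(("cup",),None,s,cloud(s),"scene")
cv2.imwrite("pics/k.png",np.hstack([cv2.resize(c["pixels"][120:350,200:430],(400,400)),cv2.resize(s["pixels"][100:300,220:420],(400,400))]))
```

```text
[ 0.56587991 -0.02630037  0.23329153] [-4.06853847  0.23345361 22.70028217]
cap 0.75 [318. 264.  96.  98.] ztop 0.0749 mid [ 0.5662 -0.0249] circ 0.5655 -0.0272 r0.0255 bgr [  0. 221. 183.]
cap 0.69 [473.  12.  88.  22.] ztop 0.0493 mid [ 0.7475 -0.0733] circ 0.7489 -0.0740 r0.0179 bgr [147. 142.  17.]
stub 0.61 [320. 208.  98.  65.] ztop 0.0080 mid [ 0.5752 -0.0258] circ 0.5667 -0.0266 r0.0357 bgr [248. 249. 249.]
cup 0.86 [339. 132.  20.  19.] ztop 0.0500 mid [0.504  0.2474] circ 0.5050 0.2483 r0.0271 bgr [100.  56.  38.]
cup 0.83 [341. 188.  22.  24.] ztop 0.0459 mid [0.5959 0.0748] circ 0.5963 0.0742 r0.0275 bgr [ 35.  65. 112.]
cup 0.74 [286. 247.  20.  32.] ztop 0.0458 mid [ 0.5728 -0.1501] circ 0.5721 -0.1497 r0.0266 bgr [ 34.  71. 126.]
cup 0.72 [335. 239.  29.  27.] ztop 0.0456 mid [ 0.6651 -0.0686] circ 0.6646 -0.0685 r0.0272 bgr [ 36.  72. 127.]
```

View pics/k.png

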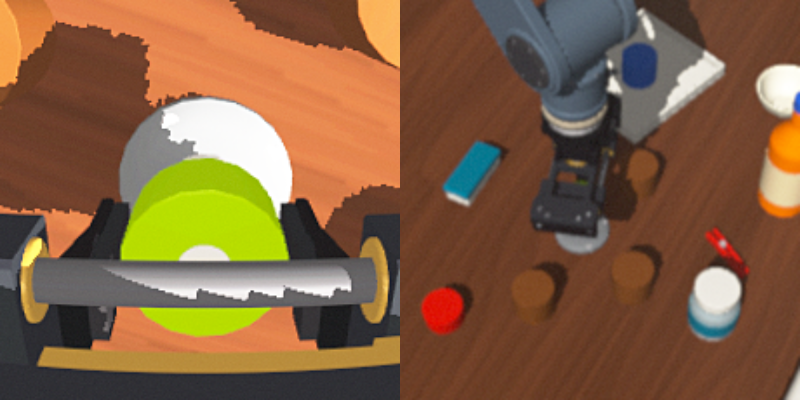

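The left half shows the cap held on the stub, with its top at 0.0749 and a 1 mm reading bias, so about 76 mm (fully home). The right half shows the blue cup mouth down in the tray and the bystanders where they were.

```bash
python3 -c "
from rig import hand_in; print(hand_in())"
```

```text
the job is handed in; nothing more can be done
None
```

The blue cup is mouth down in the white tray, and the green cap clicked onto the stub and is still held fully home at about 23 N. I handed the job in at about 20 s; no verdict came back.

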